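Re-rack the shoe-care row in reverse order

ROBOT

A 7-joint arm with a two-finger parallel gripper is mounted at the origin on the work surface. World frame = base frame: x ahead of the robot, y to its left, z up, the work surface at z = 0. Lengths are in mm, angles in rad, forces in N, time in s.
With the tool pointing down it reaches from about 425 to 825 mm from the base axis. Payload 3.6 kg.
Tool frame: the origin (TCP) lies midway between the tips of the shut fingers; the grasp point (between the pads) lies 19 mm behind it; z points along the fingers, y is the line along which they close (so a half turn about z gives the same grasp; the last joint's range is limited). The gripper opens to 85 mm and grips with 20 to 120 N. Pads are 22 mm wide; open, the fingers measure 114 mm over their backs; the gripper's body (76 mm by 85 mm) begins 54 mm behind the grasp point. The pads swing forward as they close: fully open they stand 13 mm farther back than shut.
Start: joints at [1.179, 0.615, -0.013, 1.423, 0.008, 1.103, -0.04], TCP at [231.905, -607.193, 231.297] pointing down, gripper open.
Joint ranges: [-3.12, 3.12], [-0.3, 2.06], [-1.34, 1.32], [0.26, 2.42], [-1.36, 4.5], [0.01, 1.98], [-2.84, 2.84]. Speed limits (rad/s): [2.79, 2.79, 3.14, 3.14, 3.14, 3.14, 3.14].

INTERFACE

Orientations are given as a unit quaternion [x, y, z, w].
In Python, from cell import manip gives the robot as it stands. The module is installed in compiled form; this text tells all that it offers. Calls block until the motion is done:
- manip.movep(position, orientation): joint-space move of the TCP to a pose.
- manip.line_to(position, velocity=150, attitude=None): straight line of the TCP; attitude=None keeps the orientation; velocity is the mean speed in mm/s.
- manip.movej(angles): joint-space move.
- manip.set_gripper(opening): opening from 0.0 (shut) to 1.0 (fully open); the grip force is fixed at half the most; returns when the fingers have stopped.
- manip.sleep(seconds).
- manip.ik(position, orientation): joint angles nearest the present ones, or None.
- manip.read_camera(name): name is "scene" or "side" or "wrist"; returns the picture (384x512x3 uint8, blue, green, red); there is no depth.
- manip.calibration(name): a dict with "fx", "fy", "cx", "cy" (pixels), "k1" (the pictures are not rectified: a ray, as slopes to the right and down, at radius r is drawn at 1 + k1 r^2 times it, then the intrinsics apply), "world_to_cam" (4x4, takes a point from world to camera coordinates). Camera axes: x right, y up, looking along -z (the intrinsics and any distortion apply to the point x, -y, -z); pixel columns grow to the right and rows downward; lengths in mm; the calibration is good to about 2 mm. A picture is of the moment at which its call begins: read the wrist's pose just before it. calibration takes no time and is no camera call; for the wrist camera it gives the pose at the moment of the call.
A pose or a line that the arm cannot do raises manip.PlanningError and nothing moves.
- manip.sign_off(): hands the job in; it is judged then, once.
Readings, each from a call of its own:
- manip.current_time_s(): time.
- manip.current_qpos(): joint angles.
- manip.current_dq(): joint speeds.
- manip.current_tau(): joint torques, N m.
- manip.current_ee_pos(): TCP position.
- manip.current_eef_rot(): TCP orientation.
- manip.current_force(): force on the tool from outside, world axes, zero at the start.
- manip.current_torque(): the same for the moment, N m.
- manip.current_grip_width(): opening from 0.0 (shut) to 1.0 (fully open).
- manip.current_grasp_force(): force on a finger pad.
Only numpy, scipy, OpenCV 4.12 (cv2) and the standard library are available. Lean on these libraries where they do the work, as an engineer would, in place of code of your own. Each camera call takes 0.05 s, during which the arm holds its last target. There are 200 camera calls.

TASK

The new rack will hang on the opposite wall of the closet, so the shoe-care row has to be mirrored: move all four things (bottle, jar, oil tin, dauber brush) from the coasters on the old board into the pockets of the new rack, one to a pocket, in the reverse order, so that as the robot sees it the leftmost goes into the rightmost pocket, the second from the left into the second from the right, and so on. Set each down gently, standing upright on the floor of its pocket, and do not knock any of them over.

Things in the scene. Friction and masses are not known exactly. Their poses are not given: they have to be found in the camera images.
- bottle: slim white plastic bottle of shoe cleaner with a narrower grey cap, standing: body 40 mm across up to 86 mm, cap 30 mm across, 110 mm tall in all, about 120 g. Origin: centre of its underside, z up along it
- jar: squat glass jar of shoe cream with a steel screw lid, standing: 54 mm across, lid 56 mm across from 50 mm up to its top at 70 mm, about 220 g. Origin: centre of its underside, z up
- tin: flat-sided oblong steel tin of waterproofing oil with a small black cap, standing: 34 mm (its x) by 56 mm (its y), body 78 mm tall, cap 20 mm across up to 92 mm, about 180 g; its x is within 15 degrees of the board's x at the start. Origin: centre of its underside, z up
- brush: small round dauber brush standing on its rigid black head: head 46 mm across up to 34 mm, narrow neck, dark wooden upright handle 26 mm across from 62 to 92 mm, 100 mm tall in all, about 90 g. Origin: centre of its underside, z up along the handle
- coaster_bottle: cork coaster, fixed on the old board at one of its four places, 6 mm thick, the small round one, 60 mm across; the bottle stands on it at the start, within 5 mm of its middle; it stays there. Origin: centre of its underside; z up, axes parallel to the board's
- coaster_jar: cork coaster, fixed on the old board at one of its four places, 6 mm thick, the square one, 78 mm; the jar stands on it at the start, within 5 mm of its middle; it stays there. Origin: centre of its underside; z up, axes parallel to the board's
- coaster_tin: cork coaster, fixed on the old board at one of its four places, 6 mm thick, the oblong one, 54 mm (x) by 84 mm (y); the oil tin stands on it at the start, within 5 mm of its middle; it stays there. Origin: centre of its underside; z up, axes parallel to the board's
- coaster_brush: cork coaster, fixed on the old board at one of its four places, 6 mm thick, the large round one, 80 mm across; the dauber brush stands on it at the start, within 5 mm of its middle; it stays there. Origin: centre of its underside; z up, axes parallel to the board's
- old_board: plain flat grey laminate board, fixed, 90 mm (its x) by 400 mm (its y), 12 mm thick, carrying the row of four coasters at y = +138, +46, -46 and -138 mm of its frame (things stand 18 mm above the table). Origin: centre of its underside; x away from the robot, y to the robot's left, turned by up to 6 degrees. It may lie nearer to the robot than the rack or farther
- new_rack: pale wooden open-topped rack, fixed, 102 mm (its x) by 378 mm (its y), 28 mm tall, with a 10 mm floor and 10 mm walls; three cross walls make a row of four equal pockets, each 82 by 82 mm inside, 18 mm deep, centred at y = +138, +46, -46 and -138 mm of its frame, x = 0. Origin: centre of its underside; x away from the robot, y to the robot's left, turned by up to 6 degrees
Mind the look-alikes: they are no part of the job. What is shaped like the jar but green or purple is not meant. Leave any red look-alike of the tin alone.

How it is judged:
By the outcome, as a careful person would: the job done as asked, in the order asked, and still so for the second after the job is handed in, with the robot touching nothing.
It also fails if it takes over 106 s, if anything falls off the work surface, if the arm or the gripper's body presses on something with over 40 N, if the wrist force passes 120 N, or if a joint passes its speed limit or range.

## Working session

There is one attempt and no reset: what is moved stays moved. The work goes in short steps, each a Python script; the robot and the scene stay as the last script left them, time stands still between calls to the robot, and variables do not carry over. Pictures are saved under pics/ and viewed, at most 14 in all, crops included, and the job is handed in when it is done.

```bash
mkdir -p pics
python3 - <<'E'
from cell import manip
import cv2,numpy as np
for n in("scene","side"):
    cv2.imwrite(f"pics/{n}0.png",manip.read_camera(n))
    c=manip.calibration(n);print(n,{k:np.round(v,4).tolist() for k,v in c.items()})
print(manip.current_eef_rot(),manip.current_time_s())
E
```

```text
scene {'fx': 401.6572, 'fy': 401.6572, 'cx': 259.8845, 'cy': 187.3956, 'k1': -0.1225, 'world_to_cam': [[0.5235, 0.852, 0.0098, -249.3374], [-0.4859, 0.2891, 0.8248, 191.9043], [0.6999, -0.4365, 0.5654, -1162.3649], [0.0, 0.0, 0.0, 1.0]]}
side {'fx': 369.2027, 'fy': 369.2027, 'cx': 253.3428, 'cy': 194.6482, 'k1': -0.0882, 'world_to_cam': [[-0.7837, -0.6209, -0.0149, 365.6637], [0.4254, -0.5541, 0.7155, -252.8097], [-0.4526, 0.5545, 0.6984, -640.5794], [0.0, 0.0, 0.0, 1.0]]}
[ 9.83407264e-01  1.81407735e-01 -2.45640455e-04 -1.15156532e-03] 0.1
```

View pics/scene0.png

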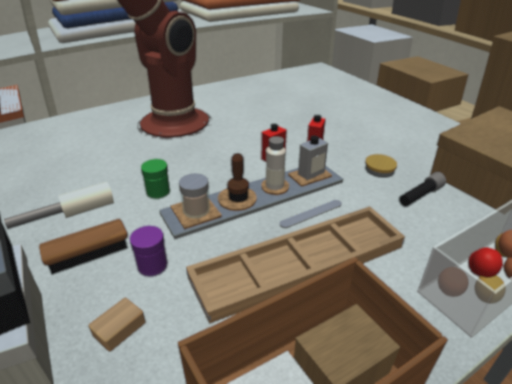

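View pics/side0.png

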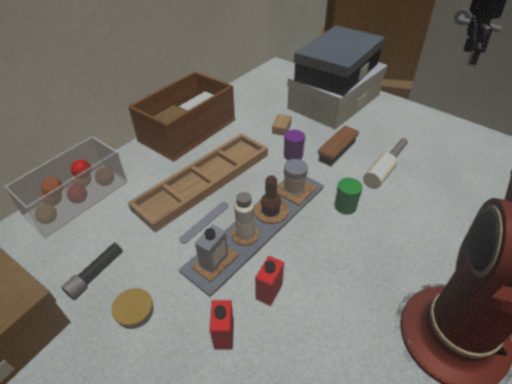

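The scene camera faces the robot, so the robot's left is image right. The candidates are:

- **Jar:** grey jar at scene (194,195), green at (155,178), purple at (149,250). The grey one on the square coaster is meant.
- **Tin:** grey tin at (313,157), red at (274,143) and (316,128). The grey one on the oblong coaster is meant.

From the left, the row is tin, bottle, brush, jar. I'll confirm this in enlarged crops.

Run:
```python
import cv2
a=cv2.imread("pics/scene0.png")[115:325,150:415];cv2.imwrite("pics/sc.png",cv2.resize(a,None,fx=2.8,fy=2.8,interpolation=cv2.INTER_CUBIC))
a=cv2.imread("pics/side0.png")[125:295,125:335];cv2.imwrite("pics/sd.png",cv2.resize(a,None,fx=3.5,fy=3.5,interpolation=cv2.INTER_CUBIC))
```

```text
(no output)
```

View pics/sc.png

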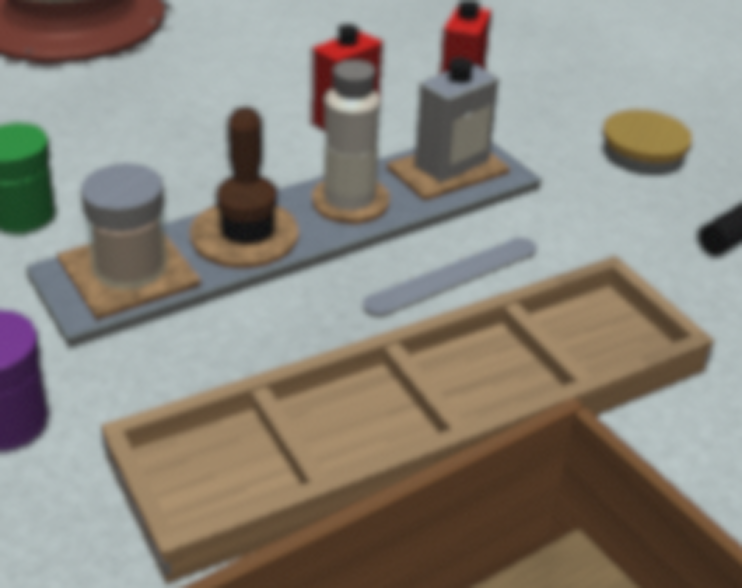

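View pics/sd.png

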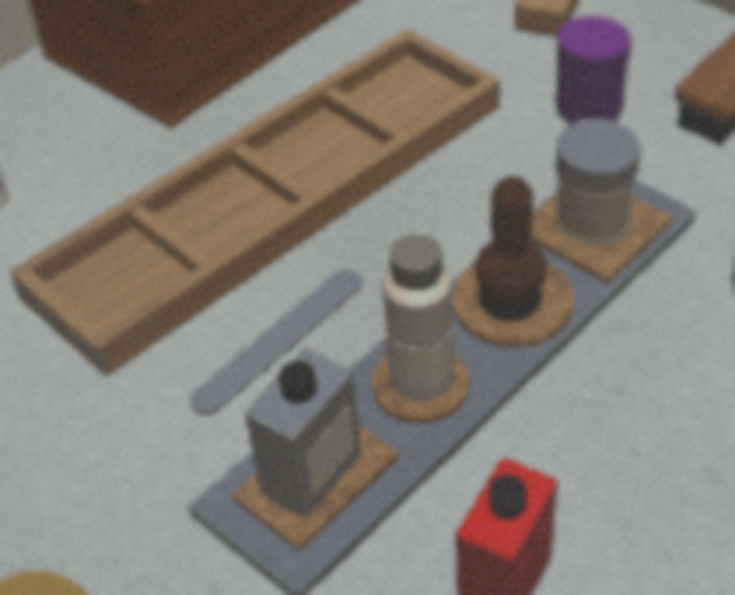

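Confirmed: the grey jar stands on the square coaster and the grey tin on the oblong one. Now fit the poses from the pixels read in the two crops.

```bash
cat > h.py <<'E'
from cell import manip
import numpy as np
from scipy.optimize import least_squares
def proj(n,P,c=None):
    c=c or manip.calibration(n);T=np.array(c["world_to_cam"]);P=np.atleast_2d(P)
    q=P@T[:3,:3].T+T[:3,3];u=q[:,0]/-q[:,2];v=-q[:,1]/-q[:,2];d=1+c["k1"]*(u*u+v*v)
    return np.c_[c["fx"]*u*d+c["cx"],c["fy"]*v*d+c["cy"]]
def px(n,p):
    p=np.atleast_2d(p).astype(float)
    return (p+.5)/2.8-.5+[150,115] if n=="scene" else (p+.5)/3.5-.5+[125,125]
def rect(pose,loc):
    x,y,t=pose;loc=np.array(loc,float);c,s=np.cos(t),np.sin(t)
    return np.c_[x+c*loc[:,0]-s*loc[:,1],y+s*loc[:,0]+c*loc[:,1],loc[:,2]]
E
python3 - <<'E'
from h import *
def fit(obs,x0):
    f=lambda p:np.concatenate([(proj(n,rect(p,l))-px(n,k)).ravel() for n,l,k in obs])
    r=least_squares(f,x0,x_scale=[100,100,.1]);print(np.round(r.x,3),np.round(r.fun,1));return r.x
a,b=51,189
fit([("scene",[(-a,-b,28),(-a,b,28),(a,b,28),(a,-b,28)],[(104,428),(618,258),(712,340),(163,556)]),
 ("side",[(a,b,28),(-a,b,28),(-a,-b,28),(a,-b,28)],[(15,274),(108,352),(498,84),(410,32)])],[650,0,0])
a,b=45,200
B=fit([("scene",[(-a,-b,12),(a,-b,12),(a,b,12),(-a,b,12)],[(28,270),(70,338),(541,182),(500,145)]),
 ("side",[(a,b,12),(-a,b,12),(-a,-b,12)],[(192,510),(300,590),(693,212)])],[500,0,0])
for nm,y in zip(("tin","bottle","brush","jar"),(138,46,-46,-138)): print(nm,"coaster",rect(B,[(0,y,0)])[0].round(1))
for nm,z,s,d in(("jar",88,(124,187),(598,148)),("bottle",128,(354,71),(416,250)),("tin",110,(461,66),(299,372)),("brush",110,(246,128),(513,195)),
  ("tintop4",96,None,None)):
    if s is None: continue
    for m in ("both","scene","side"):
        f=lambda p:np.concatenate([(proj(n,[p[0],p[1],z])-px(n,k)).ravel() for n,k in(("scene",s),("side",d)) if m in(n,"both")])
        r=least_squares(f,[500,0]);print(nm,m,r.x.round(1),r.fun.round(1) if m=="both" else "")
c=np.array([17,28]);ob=[("scene",[(17,28,96),(-17,28,96),(17,-28,96),(-17,-28,96)],None)]
# tin: top corners
f=[("scene",[(-17,-28,96),(17,-28,96),(17,28,96),(-17,28,96)],[(420,86),(433,98),(497,72),(484,64)]),("side",[(17,28,96),(-17,28,96),(-17,-28,96),(17,-28,96)],[(250,415),(297,435),(354,374),(309,348)])]
fit(f,[500,130,0])
E
```

```text
[ 6.49693e+02 -2.42710e+01 -8.20000e-02] [-1.5 -0.9 -1.8 -1.9  0.3 -0.9  0.  -0.9 -1.5 -1.1 -2.5 -1.1  0.2 -2.2
 -1.4 -1.8]
[ 4.4708e+02  1.1576e+01 -3.7000e-02] [-0.4 -1.7 -0.3  0.2  1.9 -1.1 -7.4 -5.9 -3.3 -2.6 -2.9 -0.  -0.1 -1.5]
tin coaster [452.1 149.5   0. ]
bottle coaster [448.8  57.5   0. ]
brush coaster [445.4 -34.4   0. ]
jar coaster [ 442.  -126.3    0. ]
jar both [ 441.3 -124.6] [-0.1 -1.6 -0.5 -1.4]
jar scene [ 446.3 -126.5] 
jar side [ 437.7 -121.2] 
bottle both [446.1  54.8] [-0.2 -0.9 -0.3 -0.5]
bottle scene [449.5  52.9] 
bottle side [444.7  55.5] 
tin both [449.4 150.2] [-0.4 -1.4 -0.6 -0.6]
tin scene [455.1 146.8] 
tin side [447.4 150.6] 
brush both [444.9 -33.5] [-0.4 -2.4 -0.9 -1.6]
brush scene [453.3 -37.2] 
brush side [440.5 -30.6] 
[4.46925e+02 1.51369e+02 2.90000e-02] [-1.7 -3.3  3.6 -1.1  0.9  1.6 -4.6 -1.7 -2.1 -1.9 -1.9  1.1  1.4 -0.5
  0.8 -1. ]
```

The fit is good to about 5 mm, and the (500,145) board corner was hidden by the tin. Next come wrist views from above the board and the rack to refine it, plus a check of the obstacles' clearances.

```bash
cat >> h.py <<'E'
def Q(t): p=np.pi/2+t; return [np.cos(p/2),np.sin(p/2),0,0]
E
python3 - <<'E'
from h import *
import cv2
# obstacles: cap of red tins (z 92), box near bottom corner (z 0)
for nm,n,k,z in(("red1","side",(508,495),92),("red2scene","scene",(469,8),92),("red1scene","scene",(348,33),92),("purple","side",(594,40),70),("boxcorner","side",(172,124),0)):
    r=least_squares(lambda p:(proj(n,[p[0],p[1],z])-px(n,k)).ravel(),[500,0]);print(nm,r.x.round())
print(manip.ik([450,10,380],Q(0)),manip.ik([640,-24,380],Q(-.08)))
t=manip.current_time_s()
manip.movep([470,10,380],Q(-.03));print(manip.current_time_s()-t)
import json
for i,p in enumerate([[470,10,380],[630,-24,380]]):
    if i: manip.movep(p,Q(-.08))
    c=manip.calibration("wrist");cv2.imwrite(f"pics/w{i}.png",cv2.resize(manip.read_camera("wrist"),None,fx=1.5,fy=1.5,interpolation=cv2.INTER_CUBIC))
    json.dump({k:np.array(v).tolist() for k,v in c.items()},open(f"w{i}.json","w"))
    T=np.array(c["world_to_cam"]);print("cam at",(-T[:3,:3].T@T[:3,3]).round(),T[2,:3].round(2),manip.current_ee_pos(),manip.current_time_s())
E
```

```text
red1 [321. 135.]
red2scene [345. 244.]
red1scene [334. 125.]
purple [ 521. -243.]
boxcorner [773. -34.]
[ 0.42445238  0.21144526 -0.61911716  1.69010764  0.12744993  1.28066163
 -0.22070342] [ 0.29301989  0.5603861  -0.55943668  1.17484676  0.28713021  1.48174014
 -0.30090216]
2.4083
cam at [473.  85. 522.] [0.01 0.3  0.95] [470.19021837   8.77258606 379.64100444] 2.5583
cam at [636.  52. 522.] [0.03 0.3  0.95] [629.1551063  -23.35342519 380.4710687 ] 3.3
```

View pics/w0.png

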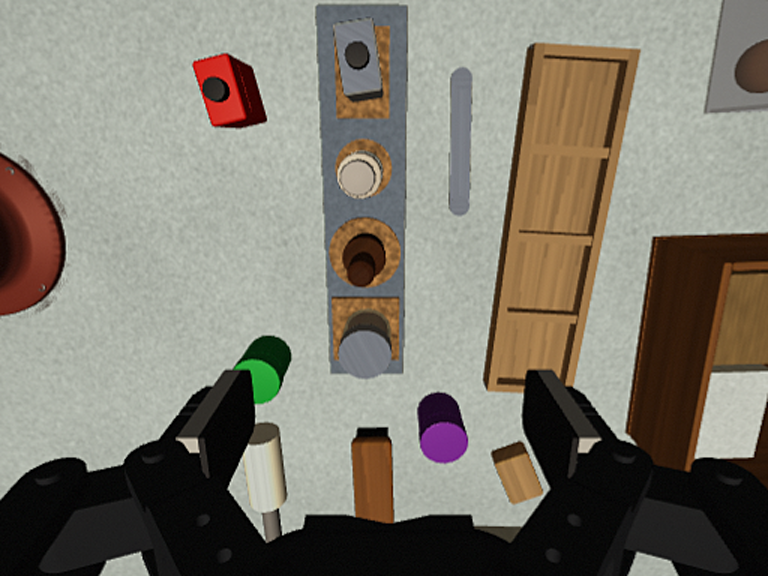

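View pics/w1.png

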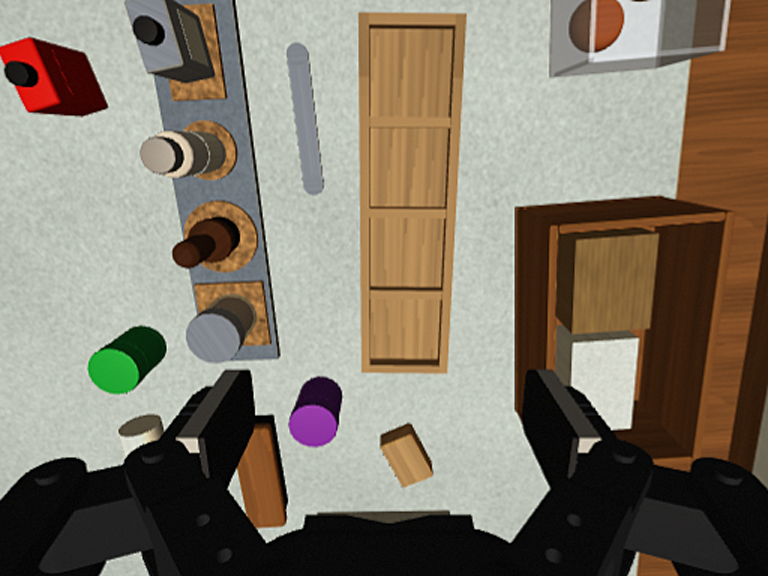

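Both views are sharp. In w0, the tops are: tin cap (357,55), bottle cap (357,177), brush (361,272), jar lid (364,348). In w1, the empty rack spans (360,14) to (447,373).

Run:
```python
from h import *
import json
C=[json.load(open(f"w{i}.json")) for i in(0,1)]
P=lambda p:(np.atleast_2d(p).astype(float)+.5)/1.5-.5
def fit(obs,x0):
    f=lambda p:np.concatenate([(proj("",rect(p,l),C[n])-P(k)).ravel() for n,l,k in obs])
    r=least_squares(f,x0,x_scale=[100,100,.1]);print(np.round(r.x,3),np.round(r.fun,1));return r.x
cr=lambda a,b,z:[(-a,b,z),(a,b,z),(-a,-b,z),(a,-b,z)]
print("rack");fit([(1,cr(51,189,28),[(360,14),(466,14),(362,371),(447,373)])],[650,-24,-.08])
fit([(0,cr(51,189,28),[(531,43),(640,49),(486,389),(572,392)])],[650,-24,-.08])
print("board");B=fit([(0,cr(45,200,12),[(317,5),(408,7),(331,373),(403,373)])],[447,11,-.03])
print(rect(B,[(0,y,0) for y in(138,46,-46,-138)])[:,:2].round(1).tolist())
print("tin");fit([(0,cr(17,28,96),[(334,21),(373,17),(344,98),(382,91)])],[447,150,0])
for nm,z,a,b in(("tin",110,(357,55),(149,31)),("bottle",128,(357,177),(157,154)),("brush",113,(361,272),(186,254)),("jar",88,(364,348),(215,336))):
  for w in((0,),(1,),(0,1)):
    f=lambda p:np.concatenate([(proj("",[p[0],p[1],z],C[i])-P((a,b)[i])).ravel() for i in w])
    r=least_squares(f,[450,0]);print(nm,w,r.x.round(1),r.fun.round(1))
```

```text
rack
[ 6.50668e+02 -2.50340e+01 -9.00000e-02] [-0.8 -1.   0.8 -0.1 -0.3  1.3  0.3  0.6]
[ 6.48647e+02 -2.35790e+01 -8.40000e-02] [ 1.1 -1.  -1.1 -1.   0.6  1.2 -0.6  1.8]
board
[ 4.44915e+02  9.28000e+00 -3.60000e-02] [-0.6 -0.3  0.8 -1.4 -0.5  1.4  0.4  1.5]
[[449.9, 147.2], [446.6, 55.3], [443.3, -36.7], [439.9, -128.6]]
tin
[4.50102e+02 1.50193e+02 8.80000e-02] [-0.8  1.1  0.8  0.  -0.6 -1.2  0.5 -0. ]
tin (0,) [449.9 149.9] [-0. -0.]
tin (1,) [452.9 148.9] [-0. -0.]
tin (0, 1) [451.5 149.3] [ 1.3  0.5 -1.3 -0.3]
bottle (0,) [446.1  55.6] [0. 0.]
bottle (1,) [446.4  55.8] [0. 0.]
bottle (0, 1) [446.2  55.7] [ 0.1 -0.1 -0.1  0.1]
brush (0,) [444.2 -30.4] [-0. -0.]
brush (1,) [445.4 -31.9] [-0. -0.]
brush (0, 1) [444.8 -31.2] [ 0.5  0.5 -0.5 -0.4]
jar (0,) [ 441.5 -118.4] [0. 0.]
jar (1,) [ 445.1 -123.6] [-0.  0.]
jar (0, 1) [ 443.4 -121.2] [ 1.4  1.6 -1.4 -1.4]
```

```bash
cat >> h.py <<'E'
R=(650,-24.5,-.087)
#name: x,y,yaw,grasp height above underside,width,swing,pocket y
O=dict(tin=(451,149.5,.088,55,34,3,-138),bottle=(446.3,55.7,-.036,62,40,4,-46),brush=(444.8,-32,-.036,77,26,2,46),jar=(443.4,-123,-.036,60,56,7,138))
def pick(n):
    x,y,t,h,w,s,_=O[n];z=18+h-19-s
    manip.movep([x,y,max(z+70,155)],Q(t)); manip.set_gripper(1.0)
    manip.line_to([x,y,z],120); manip.set_gripper(0.0)
    g=manip.current_grip_width();print(n,"grip",round(g*85,1),"mm expected",w,"force",manip.current_grasp_force(),"ee",manip.current_ee_pos().round(1))
    if abs(g*85-w)>8: raise SystemExit("bad grasp")
    manip.line_to([x,y,z+135],120)
    print(" lifted",round(manip.current_grip_width()*85,1),manip.current_time_s())
def place(n):
    _,_,_,h,w,s,py=O[n];x,y,_=rect(R,[(0,py,0)])[0];z=10+h-19-s;q=Q(R[2])
    manip.movep([x,y,z+143],q); manip.line_to([x,y,z+25],150); manip.line_to([x,y,z+4],40)
    f0=manip.current_force()[2]
    for d in (3,2,1,0,-1,-2,-3):
        manip.line_to([x,y,z+d],20); f=manip.current_force()[2]
        if abs(f-f0)>2.5: break
    print(" placed d",d,"df",f-f0,manip.current_ee_pos().round(1))
    manip.set_gripper(min(1,(w+22)/85)); e=manip.current_ee_pos(); manip.line_to([x,y,max(z+100,165)],150)
    print(" done",n,manip.current_time_s())
E
python3 - <<'E'
from h import *
import cv2
pick("tin");place("tin")
a=[manip.read_camera("scene")[100:330,130:430],manip.read_camera("side")[100:330,120:420]]
cv2.imwrite("pics/p1.png",cv2.resize(np.hstack(a),(800,307)))
E
```

```text
tin grip 33.3 mm expected 34 force 61.192896366119385 ee [450.9 149.3  51.3]
 lifted 33.0 7.6
 placed d -1 df 6.210745086953284 [ 638.2 -162.    43.4]
 done tin 13.1333
```

View pics/p1.png

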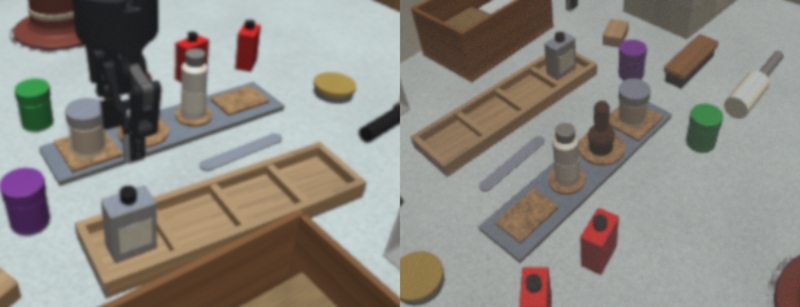

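The tin stands upright in the robot's rightmost pocket (left panel, about (130,220)). I'll carry on with the other three.

Run:
```python
from h import *
import cv2
for n in("bottle","brush","jar"): pick(n);place(n)
manip.movep([470,10,380],Q(-.03))
a=[manip.read_camera("scene")[100:330,130:430],manip.read_camera("side")[100:330,120:420]]
cv2.imwrite("pics/p2.png",cv2.resize(np.hstack(a),(800,307)))
cv2.imwrite("pics/w2.png",manip.read_camera("wrist"));print(manip.current_time_s())
```

```text
bottle grip 39.0 mm expected 40 force 59.71051773056388 ee [446.3  55.7  57.5]
 lifted 38.5 17.4917
 placed d 0 df 4.528668994923952 [646.1 -70.3  49.6]
 done bottle 22.3167
brush grip 24.7 mm expected 26 force 58.61864256588888 ee [444.9 -32.   74.3]
 lifted 24.3 26.2
 placed d 0 df 2.542494849931387 [654.2  21.4  66.4]
 done brush 30.85
jar grip 54.5 mm expected 56 force 62.057039737701416 ee [ 443.2 -123.2   52.8]
 lifted 54.1 34.9833
 placed d 0 df 7.593331784979146 [662.2 113.2  45. ]
 done jar 40.1333
41.45
```

View pics/p2.png

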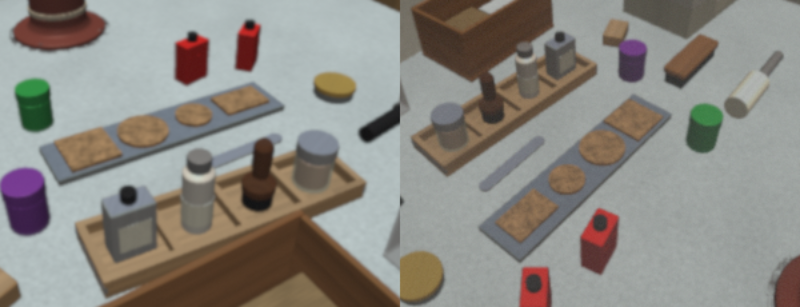

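View pics/w2.png

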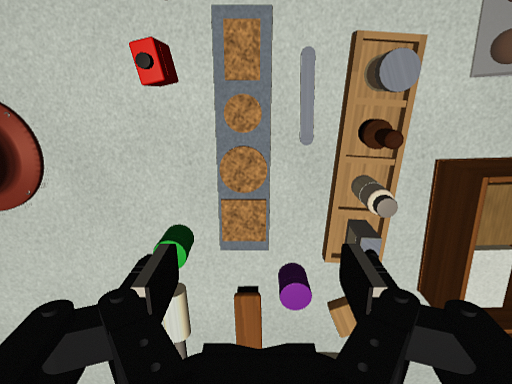

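All four things stand upright, one to a pocket, in mirrored order. In the wrist view, left to right as the robot sees it, they are jar (400,68), brush (380,135), bottle (375,195) and tin (365,240). The look-alikes haven't moved, and the gripper is clear.

```bash
python3 -c "
from cell import manip
print(manip.sign_off(),manip.current_time_s())"
```

```text
the job is handed in; nothing more can be done
the job is handed in; nothing more can be done
```

The job is handed in: jar, brush, bottle and tin (left to right as the robot sees them) stand upright in the new rack, one to a pocket and in mirrored order, after about 41 s of the 106 s allowed.

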